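# Start the broth: one stock cube, one cinnamon stick, handle in

### The arm

A 6-joint arm with a two-finger parallel gripper is mounted at the origin on a cart in front of the work surface, level with it; the furniture and walls round the work are solid. World frame = base frame: x ahead of the robot, y to its left, z up, the work surface at z = 0. Lengths are in m, angles in rad, forces in N, time in s.
With the tool pointing down it reaches from about 0.3 to 0.85 m from the base axis. Payload 4.2 kg.
Tool frame: the origin (TCP) lies midway between the tips of the shut fingers; the grasp point (between the pads) lies 19 mm behind it; z points along the fingers, y is the line along which they close (so a half turn about z gives the same grasp; the last joint's range is limited). The gripper opens to 91 mm and grips with 3 to 60 N. Pads are 32 mm wide; open, the fingers measure 118 mm over their backs; the gripper's body (76 mm by 178 mm) begins 60 mm behind the grasp point.
Start: joints at [-0.02, 0.32, 1.565, -0, 1.257, -0.02], TCP at [0.575, 0, 0.214] pointing down, gripper open.
Joint ranges: [-3.11, 3.11], [-0.84, 2.01], [0.21, 2.61], [-1.34, 4.49], [0.05, 2.63], [-2.56, 2.56]. Speed limits (rad/s): [2.57, 2.57, 3.14, 3.14, 3.14, 3.14].

### API

Orientations are given as a rotation vector (axis times angle).
In Python, from station import move_to, servo_line, move_j, set_gripper, hold, ik, get_obs, capture, IKError, close_job, search_frame, landmark_of gives the robot as it stands. Calls block until the motion is done:
- move_to(position, orientation): joint-space move of the TCP to a pose.
- servo_line(position, vel=0.15, ori=None, until_force=None): straight line of the TCP; ori=None keeps the orientation; vel is the mean speed in m/s. With until_force (N) it stops when the force on the tool has changed by that much, and returns True; else False.
- move_j(angles): joint-space move.
- set_gripper(opening, grasp_force=None): finger opening in m; grasp_force is the grip in N (None keeps the last); returns when the fingers have stopped.
- hold(seconds).
- ik(position, orientation): joint angles nearest the present ones, or None.
- get_obs(): the state.
- capture(name): name is "scene" or "side" or "wrist"; returns a dict with "image" (420x560x3 uint8, red, green, blue), "camera_matrix" (3x3 intrinsics, pixels), "view" (4x4, takes a point from world to camera coordinates). Camera axes: x right, y up, looking along -z (the intrinsics and any distortion apply to the point x, -y, -z); pixel columns grow to the right and rows downward; lengths in m; the calibration is good to about 2 mm. A picture is of the moment at which its call begins. There is no depth.
A pose or a line that the arm cannot do raises IKError and nothing moves.
- close_job(): hands the job in; it is judged then, once.
Trained networks look in a picture, given as the dict that the camera call returned (one of the last four; its "shot" number tells which), for a name from the list of things; names that differ only in an ending like _2 or _b are one class to them, and where a whole thing is asked for, a point or a joint stands for the part that bears it (a point fixed in the world has none). Each returns a list of dicts, best first, with "p" (0 to 1); they miss things now and then, are a little off and sometimes report something else, mostly with a low value. They report only what shows in the picture. A call takes as long as a camera call.
- search_frame(picture, thing): "centre" ([x, y, z] in m, in world coordinates, good to about 4 mm: the middle of the surface that is visible of it).
- landmark_of(picture, thing): "centre" ([x, y, z] in m, in world coordinates, good to about 4 mm: a listed point, or the origin of a listed thing).
The state is a dict: "t": time; "joint_pos": joint angles; "joint_vel": joint speeds; "joint_efforts": joint torques, N m; "ee_pos": TCP position; "eef_rot": TCP orientation; "ft_force": force on the tool from outside, world axes, zero at the start; "moment": the same for the moment, N m; "grip_width": finger opening in m; "grip_force": force on a finger pad.
Only numpy, scipy, OpenCV 4.12 (cv2) and the standard library are available. Lean on these libraries where they do the work, as an engineer would, in place of code of your own. Each camera call takes 0.05 s, during which the arm holds its last target. There are 200 camera calls.

### The job

Start the broth: from the sloped bins take one stock cube and one cinnamon stick and put both into the saucepan, leaving the rest, star anise included, in their bins. Then swing the saucepan's handle away from the skillet until it points straight back, square to the hob's rear edge; turn the pan on the spot on its cooking zone, without lifting it and without moving the skillet.

Things in the scene. Friction and masses are not known exactly. Their poses are not given: they have to be found in the camera images.
- hob: portable two-zone induction hob standing fixed on the worktop: a flat aluminium slab with a black glass top, 300 mm deep (its x) x 480 mm wide (its y) x 40 mm high. Origin: centre of its underside; x points to its back edge (away from the robot), y to its left, z up. The glass is 40 mm over the origin. A row of small touch marks runs along its front edge
- zone_left (a point): centre of the left cooking zone (a thin grey circle, 180 mm across) on the glass; 120 mm to the hob's left (+y) of its middle
- saucepan: loose steel saucepan standing on the left zone, about 0.75 kg: 158 mm across the rim, 144 mm across the foot, 85 mm high, walls 3 mm, inner floor 5 mm over its underside, inside about 138 mm across at the floor. Origin: centre of its underside; z up; x points along its handle
- saucepan_grip (a point): middle of the saucepan's handle, 130 mm out from the pan's axis and 74 mm over its underside. The handle is a straight level black bar along the pan's x, 20 mm wide and 14 mm thick, from 99 mm to 209 mm from the pan's axis, joined to the rim by a short steel strap. At the start it points to the right, over the skillet or the rear part of its rim
- skillet: loose steel skillet on the right zone, 190 mm across the rim, 45 mm high, with a black handle along its x. Origin: centre of its underside
- bin_board: fixed dark board, 170 x 326 x 12 mm, left of the hob; on it stand three equal open wooden bins side by side in any order, each with one kind of thing. Origin: centre of its underside; x away from the robot, y to the left
- bin_stock: fixed open bin with three stock cubes. Inside 130 x 96 mm, walls 5 mm thick, 34 mm over the floor and square to it. The floor rises 0.26 rad along +x, away from the robot. Origin: on the board under the bin's middle; x level, y across to the left, z up. The floor's middle is 26 mm, the highest point (rear wall) 77 mm over the origin
- bin_cinnamon: fixed open bin with two cinnamon sticks. Inside 130 x 96 mm, walls 5 mm thick, 34 mm over the floor and square to it. The floor rises 0.26 rad along +x, away from the robot. Origin: on the board under the bin's middle; x level, y across to the left, z up. The floor's middle is 26 mm, the highest point (rear wall) 77 mm over the origin
- bin_anise: fixed open bin with three star anise. Inside 130 x 96 mm, walls 5 mm thick, 34 mm over the floor and square to it. The floor rises 0.26 rad along +x, away from the robot. Origin: on the board under the bin's middle; x level, y across to the left, z up. The floor's middle is 26 mm, the highest point (rear wall) 77 mm over the origin
- stock_1_center (a point): centre of a brown stock cube (a rounded block 24 x 24 mm and 20 mm high, 15 g) lying on the sloped floor of its bin, the three in a file one behind another; axes along its edges, x roughly up the slope, z square to the floor
- stock_2_center (a point): centre of a brown stock cube (a rounded block 24 x 24 mm and 20 mm high, 15 g) lying on the sloped floor of its bin, the three in a file one behind another; axes along its edges, x roughly up the slope, z square to the floor
- stock_3_center (a point): centre of a brown stock cube (a rounded block 24 x 24 mm and 20 mm high, 15 g) lying on the sloped floor of its bin, the three in a file one behind another; axes along its edges, x roughly up the slope, z square to the floor
- cinnamon_1_center (a point): centre of a cinnamon stick (a double-rolled quill with a flat-bottomed section: 48 mm long along its x, 20 mm wide, 11 mm high, 12 g) lying along the slope of its bin, the two in a file; z square to the floor
- cinnamon_2_center (a point): centre of a cinnamon stick (a double-rolled quill with a flat-bottomed section: 48 mm long along its x, 20 mm wide, 11 mm high, 12 g) lying along the slope of its bin, the two in a file; z square to the floor
- anise_1_center (a point): centre of a star anise (eight-pointed star, about 34 mm across and 9 mm high, 10 g) in its bin; not needed
- anise_2_center (a point): centre of a star anise (eight-pointed star, about 34 mm across and 9 mm high, 10 g) in its bin; not needed
- anise_3_center (a point): centre of a star anise (eight-pointed star, about 34 mm across and 9 mm high, 10 g) in its bin; not needed

How it is judged:
On the way, in this order (a step that is already met when the one before it is completed fails the run):
1. a stock cube and a cinnamon stick are in the saucepan (((horizontal distance between stock_1_center and saucepan below 0.075 m and z of stock_1_center in the frame of saucepan between 0 and 0.06 m) or (horizontal distance between stock_2_center and saucepan below 0.075 m and z of stock_2_center in the frame of saucepan between 0 and 0.06 m) or (horizontal distance between stock_3_center and saucepan below 0.075 m and z of stock_3_center in the frame of saucepan between 0 and 0.06 m)) and ((horizontal distance between cinnamon_1_center and saucepan below 0.075 m and z of cinnamon_1_center in the frame of saucepan between 0 and 0.06 m) or (horizontal distance between cinnamon_2_center and saucepan below 0.075 m and z of cinnamon_2_center in the frame of saucepan between 0 and 0.06 m))), for 0.2 s.
2. the handle points straight back, the pan on its zone (angle between the x axis of saucepan and the x axis of hob, either way round below 0.35 rad and x of saucepan_grip in the frame of hob above 0.08 m and horizontal distance between saucepan and zone_left below 0.035 m and z of saucepan in the frame of hob between 0.03 and 0.05 m), for 0.2 s.
At the end, for the whole second after the job is handed in: Exactly one stock cube and one cinnamon stick lie in the saucepan, all other pieces in their own bins; the pan stands flat on the hob within 35 mm of its zone's centre, handle within 0.35 rad of straight back; pan and food at rest (all of step 2 and (((horizontal distance between stock_1_center and saucepan below 0.075 m and z of stock_1_center in the frame of saucepan between 0 and 0.06 m) and (x of stock_2_center in the frame of bin_stock between -0.075 and 0.068 m and y of stock_2_center in the frame of bin_stock between -0.05 and 0.05 m and z of stock_2_center in the frame of bin_stock between 0 and 0.085 m) and (x of stock_3_center in the frame of bin_stock between -0.075 and 0.068 m and y of stock_3_center in the frame of bin_stock between -0.05 and 0.05 m and z of stock_3_center in the frame of bin_stock between 0 and 0.085 m)) or ((horizontal distance between stock_2_center and saucepan below 0.075 m and z of stock_2_center in the frame of saucepan between 0 and 0.06 m) and (x of stock_1_center in the frame of bin_stock between -0.075 and 0.068 m and y of stock_1_center in the frame of bin_stock between -0.05 and 0.05 m and z of stock_1_center in the frame of bin_stock between 0 and 0.085 m) and (x of stock_3_center in the frame of bin_stock between -0.075 and 0.068 m and y of stock_3_center in the frame of bin_stock between -0.05 and 0.05 m and z of stock_3_center in the frame of bin_stock between 0 and 0.085 m)) or ((horizontal distance between stock_3_center and saucepan below 0.075 m and z of stock_3_center in the frame of saucepan between 0 and 0.06 m) and (x of stock_1_center in the frame of bin_stock between -0.075 and 0.068 m and y of stock_1_center in the frame of bin_stock between -0.05 and 0.05 m and z of stock_1_center in the frame of bin_stock between 0 and 0.085 m) and (x of stock_2_center in the frame of bin_stock between -0.075 and 0.068 m and y of stock_2_center in the frame of bin_stock between -0.05 and 0.05 m and z of stock_2_center in the frame of bin_stock between 0 and 0.085 m))) and (((horizontal distance between cinnamon_1_center and saucepan below 0.075 m and z of cinnamon_1_center in the frame of saucepan between 0 and 0.06 m) and (x of cinnamon_2_center in the frame of bin_cinnamon between -0.075 and 0.068 m and y of cinnamon_2_center in the frame of bin_cinnamon between -0.05 and 0.05 m and z of cinnamon_2_center in the frame of bin_cinnamon between 0 and 0.085 m)) or ((horizontal distance between cinnamon_2_center and saucepan below 0.075 m and z of cinnamon_2_center in the frame of saucepan between 0 and 0.06 m) and (x of cinnamon_1_center in the frame of bin_cinnamon between -0.075 and 0.068 m and y of cinnamon_1_center in the frame of bin_cinnamon between -0.05 and 0.05 m and z of cinnamon_1_center in the frame of bin_cinnamon between 0 and 0.085 m))) and x of anise_1_center in the frame of bin_anise between -0.075 and 0.068 m and y of anise_1_center in the frame of bin_anise between -0.05 and 0.05 m and z of anise_1_center in the frame of bin_anise between 0 and 0.085 m and x of anise_2_center in the frame of bin_anise between -0.075 and 0.068 m and y of anise_2_center in the frame of bin_anise between -0.05 and 0.05 m and z of anise_2_center in the frame of bin_anise between 0 and 0.085 m and x of anise_3_center in the frame of bin_anise between -0.075 and 0.068 m and y of anise_3_center in the frame of bin_anise between -0.05 and 0.05 m and z of anise_3_center in the frame of bin_anise between 0 and 0.085 m and linear speed of each of saucepan, stock_1, stock_2, stock_3, cinnamon_1, cinnamon_2 below 0.02 m/s); the robot touches nothing.
It fails at once if the saucepan is lifted more than 20 mm or tipped (z of saucepan in the frame of hob above 0.06 m or angle between saucepan's own z axis and vertical above 0.25 rad).
It fails at once if the skillet is moved more than 25 mm (distance of skillet from where it was at the start of the episode above 0.025 m).
It also fails if it takes over 72 s, if anything falls off the work surface, if the arm or the gripper's body presses on something with over 40 N, if the wrist force passes 120 N, or if a joint passes its speed limit or range.

## Working session

There is one attempt and no reset: what is moved stays moved. The work goes in short steps, each a Python script; the robot and the scene stay as the last script left them, time stands still between calls to the robot, and variables do not carry over. Pictures are saved under pics/ and viewed, at most 10 in all, crops included, and the job is handed in when it is done.

```bash
mkdir -p pics; ls; cat > h.py <<'E'
from station import *
import numpy as np, cv2
from scipy.spatial.transform import Rotation as R
def save(d,n): cv2.imwrite(f'pics/{n}.png',cv2.cvtColor(d["image"],cv2.COLOR_RGB2BGR))
def proj(d,p):
    c=d["view"]@np.r_[p,1]; q=d["camera_matrix"]@np.array([c[0],-c[1],-c[2]]); return q[:2]/q[2]
def ori(yaw=0,pitch=0):
    # tool down; y axis of tool at angle yaw from world y; pitch tilts about world y
    return (R.from_euler('y',pitch)*R.from_euler('z',yaw)*R.from_euler('y',np.pi)).as_rotvec()
E
python3 - <<'E'
from h import *
o=get_obs(); print(o["eef_rot"],o["t"])
ds={n:capture(n) for n in("scene","side","wrist")}
for n in ds: save(ds[n],n+"0")
for n in("scene","side"):
    for t in("hob","zone_left","saucepan","saucepan_grip","skillet","bin_board","bin_stock","bin_cinnamon","bin_anise","stock_1_center","cinnamon_1_center","anise_1_center"):
        r=landmark_of(ds[n],t)
        print(n,t,[(np.round(x["centre"],3).tolist(),round(x["p"],2),proj(ds[n],x["centre"]).astype(int).tolist()) for x in r[:4]])
a=cv2.imread('pics/scene0.png');b=cv2.imread('pics/side0.png');
E
```

```text
pics
[-2.22059405e+00 -2.22049461e+00  1.89299781e-03] 0.0
scene hob [([0.505, -0.251, 0.003], 0.9, [326, 294])]
scene zone_left []
scene saucepan [([0.516, -0.132, 0.036], 0.69, [302, 256]), ([0.539, 0.321, 0.009], 0.29, [225, 171])]
scene saucepan_grip [([0.518, -0.261, 0.113], 0.61, [336, 271]), ([0.54, 0.324, 0.045], 0.59, [223, 162])]
scene skillet [([0.538, 0.32, 0.013], 0.75, [225, 170]), ([0.512, -0.378, 0.038], 0.68, [362, 321])]
scene bin_board [([0.552, 0.218, 0.0], 0.9, [244, 188]), ([0.578, 0.214, 0.048], 0.49, [251, 175])]
scene bin_stock [([0.556, 0.115, 0.011], 0.75, [263, 204])]
scene bin_cinnamon [([0.543, 0.22, 0.012], 0.6, [242, 186]), ([0.516, -0.259, 0.115], 0.54, [335, 270])]
scene bin_anise [([0.54, 0.32, 0.01], 0.78, [225, 171])]
scene stock_1_center [([0.518, 0.105, 0.04], 0.63, [255, 204])]
scene cinnamon_1_center [([0.519, 0.218, 0.034], 0.49, [235, 185])]
scene anise_1_center [([0.505, 0.322, 0.034], 0.62, [215, 169])]
side hob [([0.505, -0.248, 0.001], 0.86, [322, 217]), ([0.515, -0.259, 0.116], 0.54, [321, 180])]
side zone_left [([0.516, 0.216, 0.037], 0.24, [238, 273])]
side saucepan [([0.513, -0.131, 0.037], 0.8, [304, 219])]
side saucepan_grip [([0.516, -0.258, 0.116], 0.71, [320, 180])]
side skillet [([0.515, -0.374, 0.042], 0.84, [335, 192])]
side bin_board [([0.539, 0.324, 0.048], 0.67, [201, 289])]
side bin_stock [([0.558, 0.113, 0.011], 0.7, [247, 261])]
side bin_cinnamon [([0.55, 0.218, 0.009], 0.6, [226, 281])]
side bin_anise [([0.54, 0.326, 0.011], 0.64, [202, 305])]
side stock_1_center [([0.516, 0.106, 0.039], 0.55, [262, 253]), ([0.592, 0.121, 0.055], 0.19, [232, 243])]
side cinnamon_1_center [([0.518, 0.217, 0.036], 0.4, [238, 274])]
side anise_1_center [([0.501, 0.32, 0.03], 0.53, [218, 300])]
```

```bash
python3 - <<'E'
import cv2
a=cv2.imread('pics/scene0.png');b=cv2.imread('pics/side0.png')
import numpy as np
A=cv2.resize(a[130:245,180:320],(800,600)[:1]+(600,)[:1] if 0 else (730,600));cv2.imwrite('pics/sc.png',A)
B=cv2.resize(b[215:345,160:320],(738,600));cv2.imwrite('pics/si.png',B)
E
```

```text
(no output)
```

View pics/scene0.png

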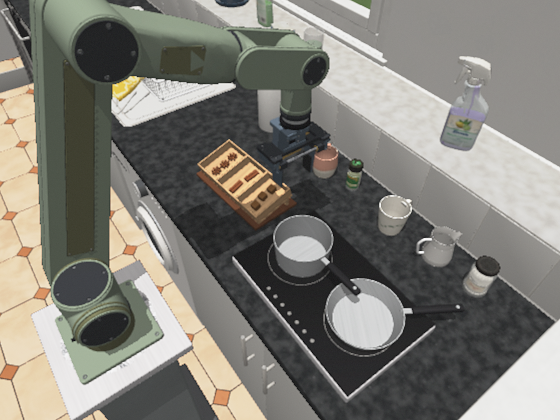

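View pics/sc.png

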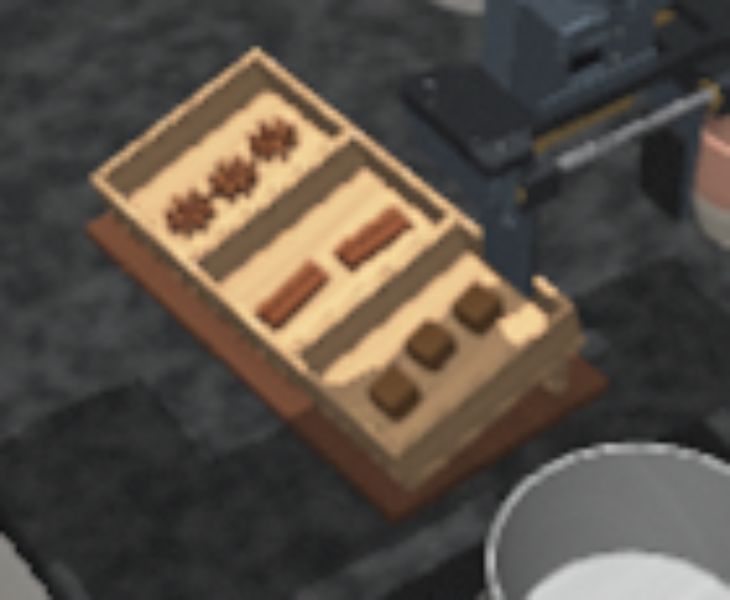

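```bash
python3 - <<'E'
from h import *
best=None
for k in (0,np.pi):
    q=ik([0.53,0.2,0.27],ori(0.08+k)); print(k,None if q is None else np.round(q,2))
    if q is not None and (best is None or abs(q[5])<abs(best[1][5])): best=(k,q)
move_j(best[1]); print(best[0],get_obs()["t"])
ds={n:capture(n) for n in("wrist","side","scene")}
for n in ds: save(ds[n],n+"1")
for n in ds:
    for t in("hob","zone_left","bin_stock","bin_cinnamon","stock_1_center","cinnamon_1_center","saucepan","saucepan_grip","skillet")[0 if n!="wrist" else 2:]:
        r=landmark_of(ds[n],t)
        print(n,t,[(np.round(x["centre"],3).tolist(),round(x["p"],2),proj(ds[n],x["centre"]).astype(int).tolist()) for x in r[:4]])
E
```

```text
0 [ 0.34  0.28  1.48 -0.    1.38 -1.31]
3.141592653589793 [ 0.34  0.28  1.48 -0.    1.38  1.83]
0 2.525
wrist bin_stock [([0.56, 0.114, 0.015], 0.82, [215, 200]), ([0.514, -0.13, 0.042], 0.2, [22, 155])]
wrist bin_cinnamon [([0.544, 0.218, 0.014], 0.65, [289, 195]), ([0.513, -0.13, 0.042], 0.58, [21, 155])]
wrist stock_1_center [([0.513, 0.108, 0.036], 0.61, [208, 168])]
wrist cinnamon_1_center [([0.517, 0.215, 0.034], 0.77, [289, 177])]
wrist saucepan [([0.518, -0.132, 0.04], 0.87, [22, 158])]
wrist saucepan_grip [([0.554, 0.119, 0.044], 0.18, [215, 201])]
wrist skillet []
side hob [([0.508, -0.251, 0.002], 0.88, [322, 216])]
side zone_left [([0.592, 0.12, 0.055], 0.18, [232, 243])]
side bin_stock [([0.558, 0.117, 0.013], 0.9, [246, 261])]
side bin_cinnamon [([0.552, 0.219, 0.009], 0.7, [225, 281])]
side stock_1_center [([0.572, 0.334, 0.05], 0.7, [185, 287]), ([0.518, 0.109, 0.036], 0.56, [261, 254])]
side cinnamon_1_center [([0.518, 0.218, 0.034], 0.6, [238, 274])]
side saucepan [([0.511, -0.132, 0.04], 0.61, [305, 218])]
side saucepan_grip [([0.517, -0.257, 0.115], 0.58, [320, 180])]
side skillet [([0.515, -0.376, 0.043], 0.81, [335, 191])]
scene hob [([0.508, -0.254, -0.0], 0.74, [327, 295])]
scene zone_left []
scene bin_stock [([0.554, 0.118, 0.012], 0.72, [262, 203]), ([0.582, 0.215, 0.048], 0.65, [252, 175])]
scene bin_cinnamon [([0.546, 0.217, 0.012], 0.8, [243, 186])]
scene stock_1_center [([0.517, 0.108, 0.035], 0.39, [254, 205])]
scene cinnamon_1_center [([0.511, -0.376, 0.04], 0.16, [361, 320])]
scene saucepan [([0.514, -0.133, 0.037], 0.89, [301, 256])]
scene saucepan_grip [([0.518, -0.258, 0.116], 0.65, [335, 270]), ([0.541, 0.323, 0.012], 0.57, [225, 169])]
scene skillet [([0.515, -0.377, 0.041], 0.89, [363, 320]), ([0.517, -0.26, 0.114], 0.27, [335, 271])]
```

View pics/wrist1.png

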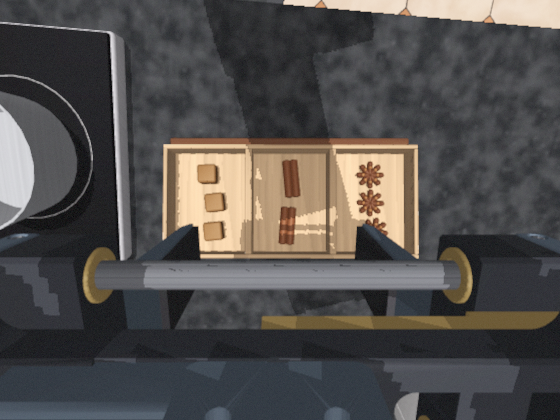

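```bash
cat >> h.py <<'E'
def plane(d,px,p0,n):
    r=np.linalg.inv(d["camera_matrix"])@np.r_[px,1.]; r=np.array([r[0],-r[1],-r[2]])
    V=d["view"]; Ri=V[:3,:3].T; c=-Ri@V[:3,3]; r=Ri@r
    return c+r*((np.asarray(p0)-c)@n)/(r@n)
TILT=.26
YB=.08
Nb=R.from_euler('z',YB).apply([-np.sin(TILT),0,np.cos(TILT)])
def oslope(yaw): # tool along -floor normal, y along bin y, turned by yaw about normal
    return (R.from_euler('z',YB)*R.from_euler('y',-TILT)*R.from_euler('z',yaw)*R.from_euler('y',np.pi)).as_rotvec()
BS=np.array([.557,.1155,.038]);BC=np.array([.547,.2185,.038])
E
python3 - <<'E'
from h import *
d=capture("wrist")
print(d["view"].round(3).tolist(),d["camera_matrix"].tolist())
for px in((207,174),(214,203),(213,231)): print(plane(d,px,BS+Nb*.016,Nb).round(4))
for px in((291,178),(287,226)): print(plane(d,px,BC+Nb*.009,Nb).round(4))
for px in((172,150),(247,150),(333,150),(408,150)): print('wall',plane(d,px,BS+Nb*.034,Nb).round(4))
a=plane(d,(112,35),[0,0,.04],np.array([0,0,1]));b=plane(d,(122,255),[0,0,.04],np.array([0,0,1]));print(a,b,np.arctan2((b-a)[1],(b-a)[0]))
print(R.from_rotvec(oslope(0)).as_matrix().round(2))
im=cv2.cvtColor(d["image"],cv2.COLOR_RGB2BGR)
cv2.imwrite('pics/w1c.png',cv2.resize(im[130:265,150:350],(800,540),interpolation=cv2.INTER_CUBIC))
E
```

```text
[[-0.08, 0.997, 0.001, -0.157], [-0.968, -0.077, -0.239, 0.569], [-0.238, -0.02, 0.971, -0.316], [0.0, 0.0, 0.0, 1.0]] [[307.95748652159426, 0.0, 277.1650864734947], [0.0, 307.95748652159426, 210.91702302491424], [0.0, 0.0, 1.0]]
[0.5187 0.1079 0.0442]
[0.5542 0.12   0.0539]
[0.5891 0.1216 0.0632]
[0.5159 0.2171 0.039 ]
[0.5771 0.2167 0.0553]
wall [0.491  0.0663 0.0546]
wall [0.4836 0.1588 0.0546]
wall [0.4751 0.2649 0.0546]
wall [0.4676 0.3574 0.0546]
[ 0.36396173 -0.00897358  0.04      ] [ 0.64201994 -0.00831753  0.04      ] 0.0023593781931269407
[[-0.96 -0.08  0.26]
 [-0.08  1.    0.02]
 [-0.26  0.   -0.97]]
```

View pics/w1c.png

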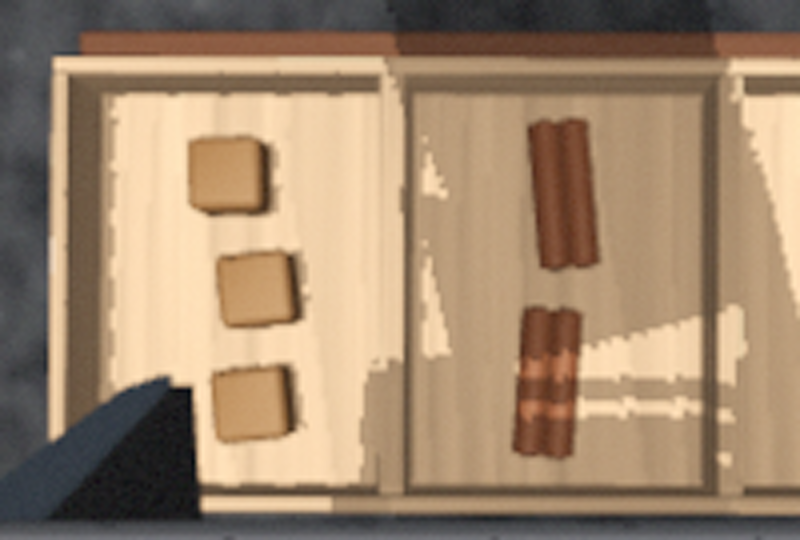

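```bash
cat >> h.py <<'E'
def pick(top,h,yaw,clear=.0025,open_=.042,force=12):
    f=top-Nb*h; o=oslope(yaw); tgt=f+Nb*clear
    set_gripper(open_); move_to(f+Nb*.09,o)
    servo_line(f+Nb*.03,.15)
    hit=servo_line(tgt,.05,until_force=5)
    print('hit',hit,'err',(get_obs()["ee_pos"]-tgt).round(4))
    set_gripper(0.0,grasp_force=force); ob=get_obs(); print('w',ob["grip_width"],ob["grip_force"])
    servo_line(f+Nb*.03,.1); servo_line(f+Nb*.03+[0,0,.13],.2)
    ob=get_obs(); print('w',ob["grip_width"],ob["grip_force"],ob["t"])
E
python3 - <<'E'
from h import *
d=capture("wrist")
cube=plane(d,(214,201.7),BS+Nb*.020,Nb); stick=plane(d,(291.1,178.3),BC+Nb*.011,Nb)
print(cube,stick); np.save('p.npy',[cube,stick])
pick(cube,.020,.1)
save(capture("wrist"),"w2")
E
```

```text
[0.55166247 0.1206084  0.05738882] [0.51601995 0.21711941 0.04113822]
hit False err [-0.     -0.     -0.0002]
w 0.023796572619750468 12.000176757574081
w 0.02365769702390814 11.999859362840652 8.5
```

View pics/w2.png

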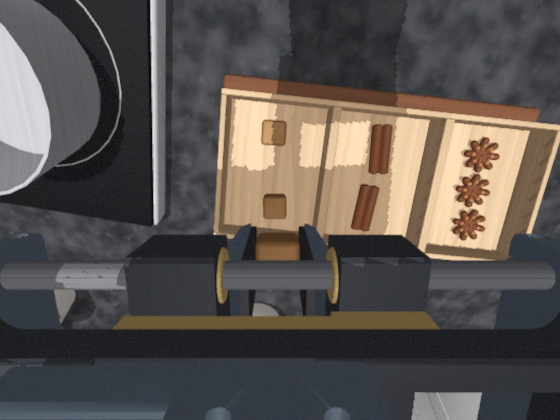

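The cube is held between the fingers (about 278,247), and the other two cubes are still in their bin. Now I'll place it and fetch the stick.

```bash
cat >> h.py <<'E'
def place(x,y,z=.065):
    o=ori(.08); move_to([x,y,.22],o); servo_line([x,y,z],.15)
    print('f',get_obs()["ft_force"].round(1)); set_gripper(.045); servo_line([x,y,.22],.25)
E
python3 - <<'E'
from h import *
P=np.load('p.npy')
place(.514,-.112)
pick(P[1],.011,.1,clear=.0015)
place(.514,-.148)
d=capture("wrist"); save(d,"w3"); s=capture("scene"); save(s,"s3")
for n,x in(("w",d),("s",s)):
    for t in("stock_1_center","cinnamon_1_center","saucepan","saucepan_grip","skillet"): print(n,t,[(np.round(r["centre"],3).tolist(),round(r["p"],2)) for r in landmark_of(x,t)[:4]])
print(get_obs()["t"],get_obs()["joint_pos"])
E
```

```text
f [0.1 0.2 0.4]
hit False err [ 0.      0.     -0.0001]
w 0.01985787020157267 12.000295221805573
w 0.019632366532669913 11.999935805797577 16.5
f [ 0.2  0.3 -1.2]
w stock_1_center [([0.514, 0.105, 0.039], 0.6)]
w cinnamon_1_center [([0.519, -0.148, 0.05], 0.73)]
w saucepan [([0.512, -0.113, 0.053], 0.34)]
w saucepan_grip [([0.518, -0.256, 0.116], 0.62)]
w skillet [([0.516, -0.372, 0.04], 0.61)]
s stock_1_center [([0.517, 0.107, 0.035], 0.45)]
s cinnamon_1_center [([0.513, -0.147, 0.05], 0.57)]
s saucepan [([0.515, -0.135, 0.038], 0.75)]
s saucepan_grip [([0.518, -0.261, 0.115], 0.89)]
s skillet [([0.513, -0.376, 0.039], 0.84)]
20.9917 [-3.01809744e-01  2.52681080e-01  1.64486023e+00  3.47342972e-06
  1.24415681e+00 -1.95265547e+00]
```

View pics/w3.png

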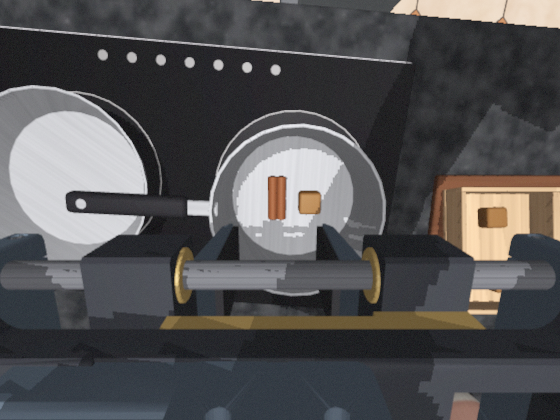

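```bash
python3 - <<'E'
from h import *
C=np.array([.514,-.132]); r=.13; z=.101
pose=lambda th:(np.r_[C+r*np.array([np.cos(th),np.sin(th)]),z],ori(th))
t0=-1.545
p,o=pose(t0)
set_gripper(.05); move_to(p+[0,0,.12],o); print(get_obs()["joint_pos"].round(2))
print(servo_line(p,.1,until_force=6))
set_gripper(0.0,grasp_force=10); ob=get_obs(); print('w',ob["grip_width"],ob["grip_force"],ob["ft_force"].round(1))
for th in np.linspace(t0,0,17)[1:]:
    p,o=pose(th); servo_line(p,.07,ori=o)
    if abs(get_obs()["ft_force"]).max()>25: print('force',th,get_obs()["ft_force"])
print(get_obs()["ft_force"].round(1),get_obs()["t"])
set_gripper(.05); servo_line(p+[0,0,.12],.15); move_to([.40,-.13,.3],ori(0))
print(get_obs()["joint_pos"].round(2),get_obs()["t"])
d=capture("wrist"); save(d,"w4"); s=capture("scene"); save(s,"s4")
for n,x in(("w",d),("s",s)):
    for t in("stock_1_center","cinnamon_1_center","saucepan","saucepan_grip","skillet","zone_left","hob"): print(n,t,[(np.round(r["centre"],3).tolist(),round(r["p"],2)) for r in landmark_of(x,t)[:3]])
E
```

```text
[-0.49  0.32  1.54  0.    1.28 -0.52]
False
w 0.019876056703289516 9.999322593212128 [-0.2  0.2  1.7]
[ 1.7 -1.1  4.8] 29.8417
[-0.34  0.03  1.72  0.    1.4  -1.91] 32.4333
w stock_1_center []
w cinnamon_1_center []
w saucepan [([0.515, -0.135, 0.043], 0.8)]
w saucepan_grip []
w skillet []
w zone_left [([0.492, -0.137, 0.054], 0.4)]
w hob [([0.506, -0.25, 0.0], 0.64)]
s stock_1_center [([0.52, 0.106, 0.039], 0.39)]
s cinnamon_1_center [([0.539, 0.322, 0.044], 0.66), ([0.531, -0.133, 0.047], 0.43)]
s saucepan [([0.513, -0.137, 0.036], 0.64), ([0.506, 0.324, 0.034], 0.41)]
s saucepan_grip [([0.644, -0.135, 0.117], 0.69)]
s skillet [([0.515, -0.377, 0.039], 0.71)]
s zone_left [([0.53, -0.13, 0.051], 0.2)]
s hob [([0.507, -0.254, 0.002], 0.79)]
```

View pics/s4.png

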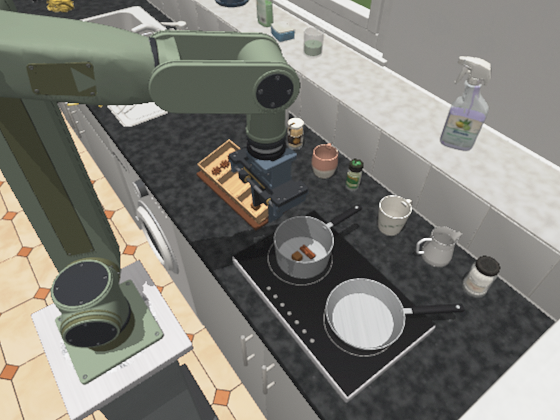

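View pics/w4.png

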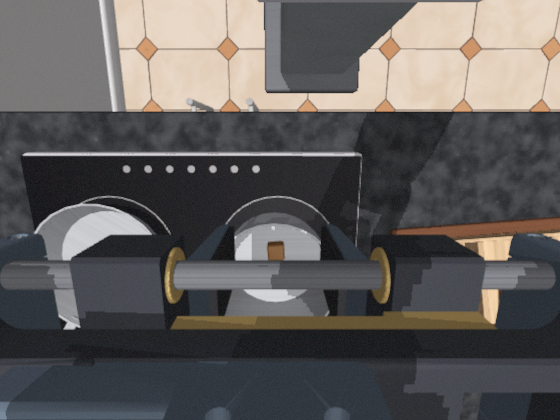

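The handle points straight back (scene, about 345,217). The cube (297,257) and the stick (307,252) are in the pan, and the skillet hasn't moved. The arm is clear, so I'm handing in.

```bash
python3 -c "
from station import *
hold(0.5); print(close_job())"
```

```text
the job is handed in; nothing more can be done
None
```

I handed the job in at about 33 s of the 72 s: one stock cube and one cinnamon stick are in the saucepan, and its handle is turned straight back with the pan about 10 mm from its zone's centre. The skillet didn't move, and the result of the judging wasn't shown.

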